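# Lay out the steamer and its cork in line with the bulb's neck

## Task

Lay out the next bottling in the order the pieces go in: stand the little steamer (the hull with a funnel, not the one with masts) on the tiles in front of the glass bulb's open neck, in line with the neck and with its bow towards it, about 4 cm of clear tile between bow and mouth; and stand the larger cork upright behind the steamer's stern, on the same line, again with a gap of about 4 cm. Do not bump the bulb or its cradle.

Things in the scene. Friction and masses are not known exactly. Their poses are not given: they have to be found in the camera images.
- bulb: Clear glass light bulb without its base, lying in a wooden cradle fixed to the tiles: globe 90 mm across (top 100 mm high), neck 40 mm across. Origin: on the tiles below the bulb's centre line; z up. +x points level out of the open neck: its mouth is at x = +75 mm, 55 mm up; the globe ends at x = -70 mm. Cradle: x -65 to +25 mm, y +-37 mm.
- steamer: Tiny steamer model, about 30 g, standing on the tiles: dark wooden hull 70 x 22 mm, 16 mm high, flat upright sides from x = -24 to +18 mm; white deckhouse 14 mm wide, red funnel, 35 mm high in all. Origin: centre of the underside, half length; +x to the pointed bow (tip x = +35 mm), round stern at x = -35 mm; z up. A schooner with the same hull but two masts is not wanted.
- cork: Larger cork stopper, standing upright on its wider end: 36 mm across at the bottom, 33 mm at the top, 36 mm high, about 12 g. Origin: centre of its underside; z up. A smaller cork, 20 mm across and 22 mm high, is not wanted.

How it is judged:
At the end, for the whole second after the job is handed in: Steamer upright on the tiles, bow to the neck: within 15 mm of the neck's line, 12 degrees along it, 40 +-18 mm from bow to mouth. Larger cork upright, within 15 mm of the same line, its centre 75 to 111 mm behind the steamer's centre (gap 40 +-18 mm). Both released, at rest (x of steamer in the frame of bulb between 0.132 and 0.168 m and y of steamer in the frame of bulb between -0.015 and 0.015 m and angle between the x axis of steamer and the x axis of bulb, either way round below 0.21 rad and x of bulb in the frame of steamer above 0.05 m and x of cork in the frame of steamer between -0.111 and -0.075 m and y of cork in the frame of bulb between -0.015 and 0.015 m and angle between each of steamer, cork's own z axis and vertical below 0.15 rad and height (world z) of each of steamer, cork below 0.008 m and linear speed of each of steamer, cork below 0.02 m/s); the robot touches nothing.
It fails at once if the bulb or its cradle is bumped (more than 2 N) (contact force between bulb and anything else above 2 N).
It also fails if it takes over 54 s, if anything falls off the work surface, if the arm or the gripper's body presses on something with over 40 N, if the wrist force passes 120 N, or if a joint passes its speed limit or range.

## Robot

A 7-joint arm with a two-finger parallel gripper is mounted at the origin on the work surface. World frame = base frame: x ahead of the robot, y to its left, z up, the work surface at z = 0. Lengths are in m, angles in rad, forces in N, time in s.
With the tool pointing down it reaches from about 0.4 to 0.85 m from the base axis. Payload 10.4 kg.
Tool frame: the origin (TCP) lies between the finger pads; the fingertips stand tip_extent ahead of it and the grasp point (between the pads) lies 2 mm behind it (tip_extent is the distance from the TCP to the fingertips, in m); z points along the fingers, y is the direction in which the jaws open and shut (so a half turn about z gives the same grasp; the last joint's range is limited). The gripper opens to 87 mm and grips with 3 to 60 N. Pads are 19 mm wide; open, the fingers measure 117 mm over their backs; the gripper's body (75 mm by 190 mm) begins 51 mm behind the grasp point.
Start: joints at [1.127, 0.332, -0.065, 1.46, 0.022, 1.35, -0.088], TCP at [0.255, -0.57, 0.24] pointing down, gripper open.
Joint ranges: [-2.6, 2.6], [-0.5, 2.12], [-1.47, 1.34], [0.16, 2.42], [-1.27, 4.41], [0.06, 2.06], [-2.6, 2.6]. Speed limits (rad/s): [2.22, 2.22, 2.79, 2.79, 3.14, 3.14, 3.14].

## Interface

Orientations are given as a unit quaternion [x, y, z, w].
In Python, from bench import read_state, camera, camera_params, close_job, tip_extent gives the robot as it stands. The module is installed in compiled form; this text tells all that it offers.
- The arm moves only by the tool send_rows, never from a script. Its argument "steps" is a list of rows, each a list of 7 numbers: the turn, a rotation vector about the tool's x, y, z in degrees, then the shift along the tool's x, y, z in m, then the gripper's target within -1 to 1 (shut at 1, half-way at 0, fully open at -1). In form: [[ax, ay, az, x, y, z, jaw], ...]. A call has exactly 10 rows; each row shifts and turns the pose as measured when the row begins, along the tool's axes as they then stand; what a row does not reach is not made up. A row lasts 1/10 s, in which the tool goes at most 50 mm and 8.59 degrees, less where a joint would pass 70% of its speed; a pose out of reach is approached as far as the arm can. A call with a gripper value outside its range is refused whole. The fingers move at their own pace and stop on an object; "force" is the grip in N (left out, the last holds). Time passes only in rows, so rows that do not move let the fingers close, or fill a call up. It gives the time, the measured TCP pose, the force and the opening at its end, in the units of the state.
- read_state(): the state, without advancing time (a new reading comes with each control period).
- camera(name): name is "scene" or "top" or "wrist"; returns (picture, depth): 480x640x3 uint8, blue, green, red; 480x640 float32, m along the optical axis (not along the pixel's ray), 0 where there is no reading.
- camera_params(name): a dict with "camera_matrix" (3x3 intrinsics, pixels), "dist" ([k1, k2, p1, p2, k3] as OpenCV has them; the pictures are not rectified), "world_from_camera" (4x4, takes a point from camera to world coordinates). Camera axes: x right, y down, z forward; pixel columns grow to the right and rows downward; lengths in m; the calibration is good to about 2 mm. A picture is of the moment at which its call begins: read the wrist's pose just before it. camera_params takes no time and is no camera call; for the wrist camera it gives the pose at the moment of the call.
- close_job(): hands the job in, once; it reports no verdict.
The state is a dict: "time": time; "joint_positions": joint angles; "joint_vel": joint speeds; "joint_torque": joint torques, N m; "ee_pos": TCP position; "eef_rot": TCP orientation; "ft_force": force on the tool from outside, world axes, zero at the start; "torque": the same for the moment, N m; "width": finger opening in m.
Only numpy, scipy, OpenCV 4.12 (cv2) and the standard library are available. Lean on these libraries where they do the work, as an engineer would, in place of code of your own. Each camera call takes 0.05 s, during which the arm holds its last target.

## Working session

There is one attempt and no reset: what is moved stays moved. The work goes in short steps, Python scripts to look and compute and a tool call to move; the robot and the scene stay as the last step left them, time stands still between calls to the robot, and variables do not carry over. Pictures are saved under pics/ and viewed, and the job is handed in when it is done.

Besides the shell and the picture viewer there is one more tool, called after "Request:" as name(argument=value, ...), one argument or row to a line, values as JSON. send_rows: Moves the arm, as the interface text tells. Its arguments: {"type":"object","properties":{"steps":{"type":"array"},"force":{"type":"number"}},"required":["steps"]}

```bash
mkdir -p pics
python3 - <<'E'
from bench import *
import cv2,numpy as np
print(read_state(), tip_extent if not callable(tip_extent) else tip_extent())
for n in ["scene","top"]:
    p,d=camera(n); cv2.imwrite(f"pics/{n}0.png",p); np.savez(f"{n}0.npz",p=p,d=d)
    c=camera_params(n); print(n,c)
E
```

```text
{'time': 0.0, 'joint_positions': array([ 1.12739002,  0.33286958, -0.06468291,  1.46093037,  0.02157187,
        1.34987089, -0.08851239]), 'joint_vel': array([-0.00124659, -0.00046304,  0.00042792,  0.0013377 ,  0.00078584,
       -0.00094545, -0.00029332]), 'joint_torque': array([-8.51770474e-04, -6.23252606e+01,  2.40610231e-02, -3.89899206e+01,
       -6.15008874e-02,  3.98011459e-02,  2.14385891e-04]), 'ee_pos': array([ 0.25516291, -0.57015731,  0.23876052]), 'eef_rot': array([ 9.77948019e-01,  2.08847297e-01, -1.64533700e-04, -6.72259426e-04]), 'ft_force': array([-0.41666963,  0.68314508,  0.61622969]), 'torque': array([ 0.00514581, -0.00561937,  0.01031858]), 'width': 0.0870684634986426} 0.017
scene {'camera_matrix': array([[516.55897081,   0.        , 322.75328179],
       [  0.        , 516.55897081, 235.06798726],
       [  0.        ,   0.        ,   1.        ]]), 'dist': array([-0.00402256,  0.        ,  0.        ,  0.        ,  0.        ]), 'world_from_camera': array([[-0.63374893,  0.65160668, -0.41685852,  0.99959226],
       [ 0.77341151,  0.54354006, -0.32618835,  0.38954433],
       [ 0.0140328 , -0.52912469, -0.84842804,  0.97986835],
       [ 0.        ,  0.        ,  0.        ,  1.        ]])}
top {'camera_matrix': array([[514.42120342,   0.        , 327.03103916],
       [  0.        , 514.42120342, 232.81911873],
       [  0.        ,   0.        ,   1.        ]]), 'dist': array([-0.00010664,  0.        ,  0.        ,  0.        ,  0.        ]), 'world_from_camera': array([[ 0.01582543, -0.99853504,  0.05174293,  0.48635058],
       [-0.99951146, -0.01440357,  0.02773774,  0.01796288],
       [-0.02695182, -0.05215661, -0.99827516,  0.93674447],
       [ 0.        ,  0.        ,  0.        ,  1.        ]])}
```

View pics/scene0.png

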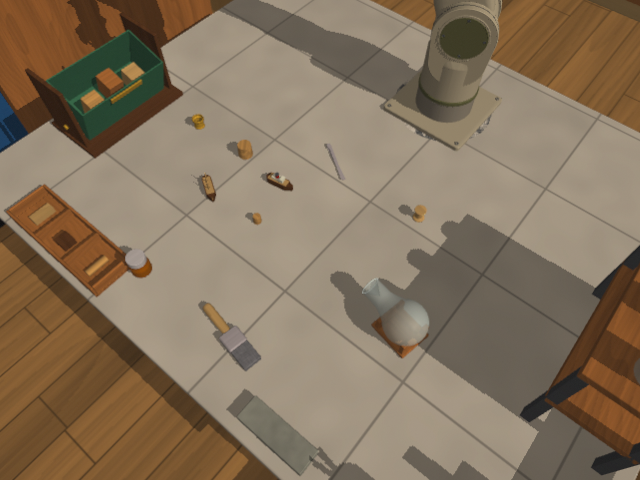

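View pics/top0.png

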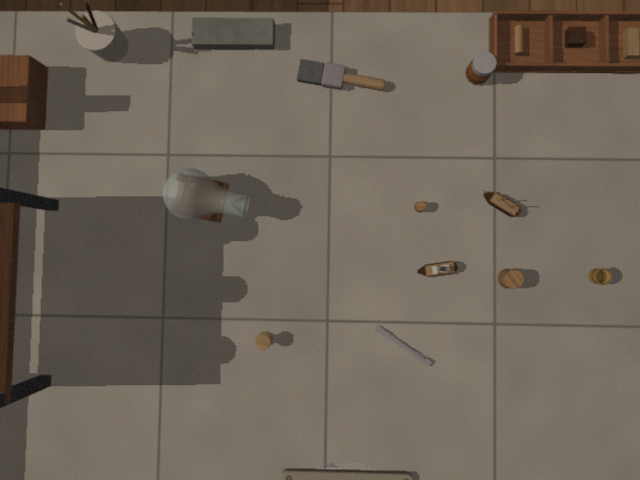

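The steamer is at top (438,269) with its bow to the left. The schooner is at (503,204), the bulb at (205,197) with its neck to the right, and possible corks are at (511,278), (421,206) and (264,340). I'll zoom in on these.

```bash
cat > h.py <<'E'
import cv2,numpy as np
from bench import *
def ray(n,uv,z,c=None):
    c=c or camera_params(n); K=c["camera_matrix"];T=c["world_from_camera"]
    q=cv2.undistortPoints(np.array(uv,float).reshape(-1,1,2),K,c["dist"]).reshape(-1,2)
    d=np.c_[q,np.ones(len(q))]@T[:3,:3].T
    return T[:3,3]+d*((z-T[2,3])/d[:,2])[:,None]
def proj(n,P,c=None):
    c=c or camera_params(n);T=np.linalg.inv(c["world_from_camera"])
    return cv2.projectPoints(np.array(P,float).reshape(-1,3),cv2.Rodrigues(T[:3,:3])[0],T[:3,3],c["camera_matrix"],c["dist"])[0].reshape(-1,2)
def cloud(n,d,c=None):
    c=c or camera_params(n);K=c["camera_matrix"];T=c["world_from_camera"]
    v,u=np.mgrid[:480,:640]
    q=cv2.undistortPoints(np.stack([u,v],-1).reshape(-1,1,2).astype(float),K,c["dist"]).reshape(480,640,2)
    P=np.dstack([q*d[...,None],d])
    return P@T[:3,:3].T+T[:3,3]
E
python3 - <<'E'
from h import *
p=np.load("top0.npz")["p"];d=np.load("top0.npz")["d"]
s=np.load("scene0.npz")["p"]
def cr(p,x,y,w,h,f): return cv2.resize(p[y:y+h,x:x+w],None,fx=f,fy=f,interpolation=cv2.INTER_CUBIC)
cv2.imwrite("pics/z1.png",cr(p,400,180,150,120,5)); cv2.imwrite("pics/z2.png",cr(p,155,150,150,120,5))
cv2.imwrite("pics/z3.png",np.hstack([cr(s,190,100,120,130,4)[:, :], cr(s,350,190,80,130,4)]))
C=cloud("top",d)
for nm,(u0,v0,u1,v1) in dict(st=(412,255,465,282),ck=(495,262,530,295),sm=(412,198,430,215),ck3=(252,328,276,352)).items():
    Q=C[v0:v1,u0:u1].reshape(-1,3); Q=Q[(Q[:,2]>.008)&(Q[:,2]<.2)]
    print(nm,len(Q),Q.min(0).round(4),Q.max(0).round(4),np.median(Q,0).round(4))
E
```

```text
st 440 [ 0.46   -0.1879  0.0089] [ 0.4872 -0.1194  0.0402] [ 0.474  -0.1552  0.0191]
ck 393 [ 0.4425 -0.297   0.008 ] [ 0.475  -0.2629  0.0424] [ 0.4594 -0.2763  0.0369]
sm 98 [ 0.5758 -0.1314  0.0087] [ 0.5928 -0.1136  0.0281] [ 0.5837 -0.1214  0.0232]
ck3 200 [0.33   0.1392 0.0083] [0.3567 0.1644 0.0378] [0.343  0.1517 0.034 ]
```

View pics/z1.png

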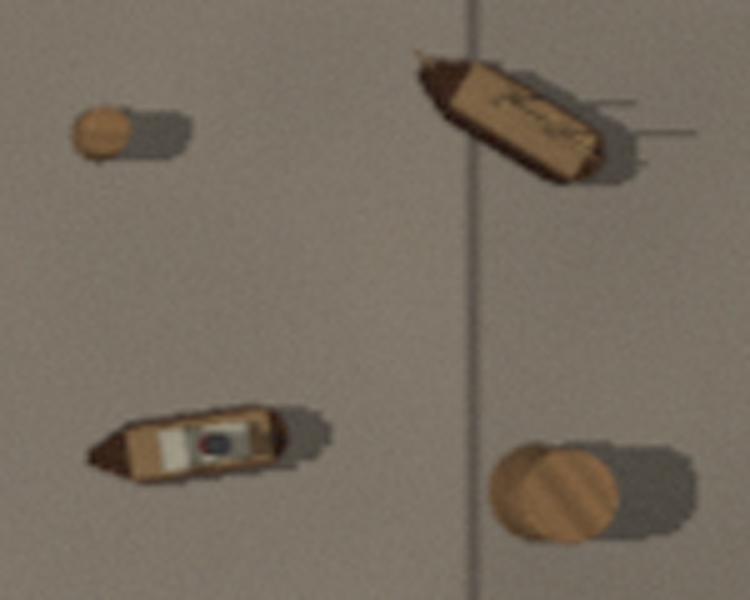

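View pics/z2.png

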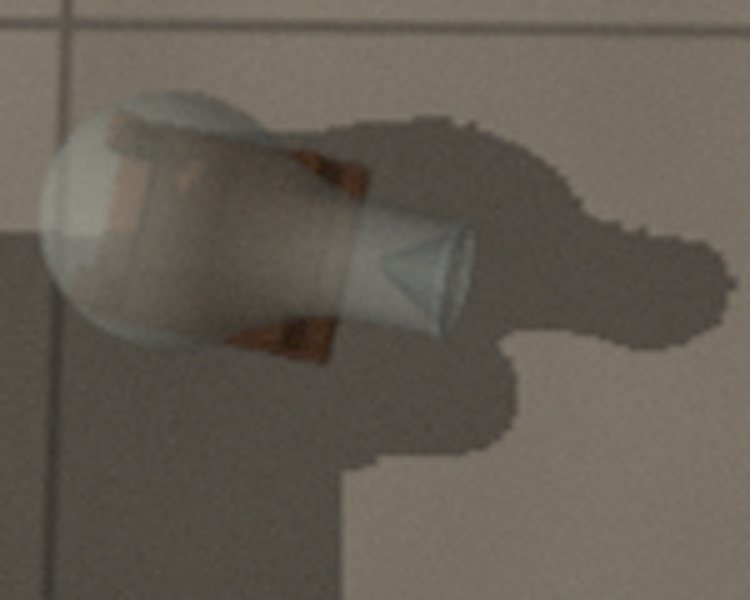

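View pics/z3.png

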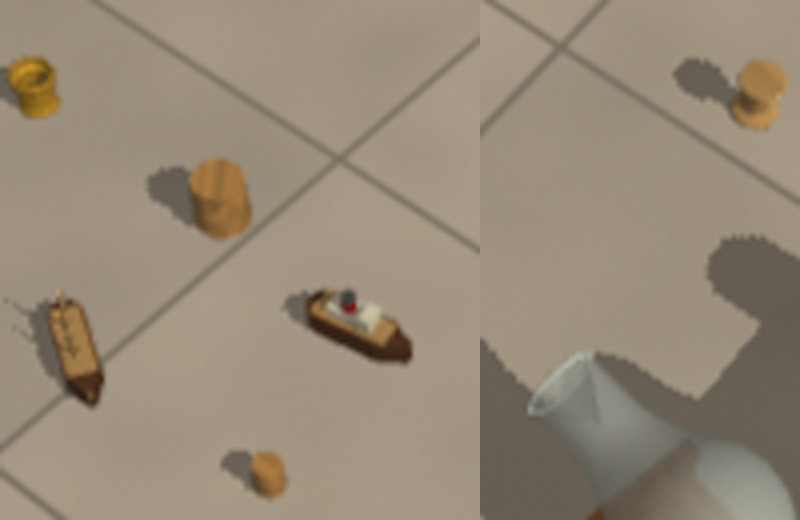

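Run:
```python
from h import *
z=lambda a:[( x/5+155-.4,y/5+150-.4) for x,y in a]
A=ray("top",z([(171,220),(456,280),(472,224),(442,337)]),.055); print(A.round(4))
v=A[1]-A[0];print("globe-mouth",np.linalg.norm(v),np.degrees(np.arctan2(v[1],v[0])))
w=A[3]-A[2];print("rim",np.linalg.norm(w),np.degrees(np.arctan2(w[1],w[0]))+90)
C=cloud("top",np.load("top0.npz")["d"])
for q in [(368,172),(360,185),(328,363),(320,350)]:
    u,vv=z([q])[0]; print(q,C[int(round(vv)),int(round(u))].round(4))
B=ray("top",z([(368,172),(328,363)]),.02);w=B[1]-B[0];print(B.round(4),"cradle",np.linalg.norm(w),np.degrees(np.arctan2(w[1],w[0]))+90)
# depth region of bulb
Q=C[160:225,160:255].reshape(-1,3);Q=Q[(Q[:,2]>.02)&(Q[:,2]<.15)];print(len(Q),Q.min(0),Q.max(0))
# scene view: rim
s=lambda a:[((x-480)/4+350-.4,y/4+190-.4) for x,y in a]
R=ray("scene",s([(528,410),(592,355)]),.055);print("scene rim",R.round(4))
# steamer: top view hull mask by height
p=np.load("top0.npz")["p"]
m=(C[...,2]>.009)&(C[...,2]<.2);k=np.zeros_like(m);k[255:285,410:468]=1;m&=k
Q=C[m];mu=(Q.min(0)+Q.max(0))/2
z1=lambda a:[( x/5+400-.4,y/5+180-.4) for x,y in a]
# bow tip, stern at deck z=.016
S=ray("top",z1([(86,457),(287,433)]),.014);v=S[0]-S[1];print("steamer",S.round(4),S.mean(0),np.linalg.norm(v),np.degrees(np.arctan2(v[1],v[0])))
t=ray("top",z1([(570,496)]),.036);b=ray("top",z1([(535,492)]),.0);print("cork",t,b)
s=lambda a:[(x/4+190-.4,y/4+100-.4) for x,y in a]
S=ray("scene",s([(411,357),(310,300)]),.014);print("scene st",S.round(4), S.mean(0)); print(ray("scene",s([(218,170)]),.036))
print([proj("scene",[x]) for x in ([.474,-.155,.016],[.46,-.277,.036])])
```

```text
[[0.5968 0.2836 0.055 ]
 [0.5772 0.1837 0.055 ]
 [0.5967 0.1786 0.055 ]
 [0.5573 0.1881 0.055 ]]
globe-mouth 0.1018505494383832 -101.11144523629106
rim 0.04049085908828553 256.4642048392292
(368, 172) [0.6204 0.225  0.0134]
(360, 185) [0.6151 0.227  0.012 ]
(328, 363) [0.5515 0.2392 0.007 ]
(320, 350) [0.5548 0.2402 0.0112]
[[0.6194 0.2231 0.02  ]
 [0.5502 0.2358 0.02  ]] cradle 0.07039238852722807 259.63321918287033
3132 [0.55210757 0.17753973 0.02126491] [0.64047513 0.322318   0.10569079]
scene rim [[0.5988 0.1772 0.055 ]
 [0.5539 0.1835 0.055 ]]
steamer [[ 0.4684 -0.1174  0.014 ]
 [ 0.4781 -0.1886  0.014 ]] [ 0.47322319 -0.15301101  0.014     ] 0.07178539084672651 97.75414761287425
cork [[ 0.45809175 -0.28093746  0.036     ]] [[ 0.45818717 -0.28041368  0.        ]]
scene st [[ 0.4722 -0.1167  0.014 ]
 [ 0.4788 -0.1904  0.014 ]] [ 0.47552017 -0.15358106  0.014     ]
[[ 0.45270219 -0.2875376   0.036     ]]
[array([[279.54772263, 180.43662855]]), array([[245.15339125, 145.96918129]])]
```

Steamer is at (0.474,-0.153) with its heading at 97.7°. The larger cork is at (0.459,-0.280). The bulb mouth is at about (0.577,0.182) and its axis points along about -101°. The sizes agree: 72 mm hull, 40 mm rim and 102 mm from globe to mouth. I'll turn the tool first.

Request:
send_rows(
  steps=[
    [0,0,-8.2,0,0,0,-1],
    [0,0,-8.2,0,0,0,-1],
    [0,0,-8.2,0,0,0,-1],
    [0,0,-8.2,0,0,0,-1],
    [0,0,-8.2,0,0,0,-1],
    [0,0,-8.2,0,0,0,-1],
    [0,0,-8.2,0,0,0,-1],
    [0,0,-8.2,0,0,0,-1],
    [0,0,-8.2,0,0,0,-1],
    [0,0,0,0,0,0,-1],
  ],
  force=6,
)

```text
time: 1.1
ee_pos: [0.2541, -0.568, 0.2337]
eef_rot: [0.637, 0.771, 0.002, -0.005]
ft_force: [0.4, -0.1, -0.3]
width: 0.0868
```

```bash
cat >> h.py <<'E'
from scipy.spatial.transform import Rotation as Ro
def need(tgt,yaw=None):
    s=read_state();R=Ro.from_quat(s["eef_rot"]);M=R.as_matrix()
    y=np.degrees(np.arctan2(M[1,0],M[0,0]))
    print("t",round(s["time"],2),"pos",s["ee_pos"].round(4),"yaw",round(y,2),"zax",M[:,2].round(4),"w",round(s["width"],4),"F",s["ft_force"].round(2),"q",s["joint_positions"].round(2))
    print("tool shift now",(M.T@(np.array(tgt)-s["ee_pos"])).round(4), "" if yaw is None else ("az",round(-(yaw-y),2)))
    if yaw is not None:
        a=np.radians(yaw);Mt=np.array([[np.cos(a),np.sin(a),0],[np.sin(a),-np.cos(a),0],[0,0,-1]]).T
        Mt=np.array([[np.cos(a),np.sin(a),0],[np.sin(a),-np.cos(a),0],[0,0,-1.]])
        rv=(R.inv()*Ro.from_matrix(Mt)).as_rotvec(degrees=True)
        print("rotvec",rv.round(2),"shift in final frame",(Mt.T@(np.array(tgt)-s["ee_pos"])).round(4))
E
python3 -c "
from h import *
need([.474,-.154,.14],97.7)"
```

```text
t 1.1 pos [ 0.2541 -0.568   0.2337] yaw 100.88 zax [-0.0048  0.0094 -0.9999] w 0.0868 F [ 0.41 -0.06 -0.28] q [ 1.27  0.35 -0.25  1.46  0.08  1.36  1.21]
tool shift now [0.3641 0.2944 0.0966] ('az', np.float64(3.18))
rotvec [-0.18 -0.58  3.18] shift in final frame [0.3808 0.2734 0.0937]
```

Request:
send_rows(
  steps=[
    [-0.2,-0.6,3.2,0,0,0,-1],
    [0,0,0,0.038,0.027,0.008,-1],
    [0,0,0,0.038,0.027,0.008,-1],
    [0,0,0,0.038,0.027,0.008,-1],
    [0,0,0,0.038,0.027,0.008,-1],
    [0,0,0,0.038,0.027,0.008,-1],
    [0,0,0,0.038,0.027,0.008,-1],
    [0,0,0,0.038,0.027,0.008,-1],
    [0,0,0,0.038,0.027,0.008,-1],
    [0,0,0,0.038,0.027,0.008,-1],
  ],
)

```text
time: 2.1
ee_pos: [0.4615, -0.1958, 0.1572]
eef_rot: [0.683, 0.73, -0.001, 0.001]
ft_force: [1.7, -0.5, -0.7]
width: 0.0869
```

```bash
python3 -c "
from h import *
need([.474,-.154,.14],97.7)
c=camera_params('wrist');p,d=camera('wrist');cv2.imwrite('pics/w1.png',p);np.savez('w1.npz',p=p,d=d,K=c['camera_matrix'],D=c['dist'],T=c['world_from_camera']);print(c)"
```

```text
t 2.1 pos [ 0.4615 -0.1958  0.1572] yaw 93.85 zax [-4.e-04 -3.e-03 -1.e+00] w 0.0869 F [ 1.66 -0.48 -0.71] q [ 0.81  0.17 -0.54  1.86  0.1   1.14  0.3 ]
tool shift now [0.0409 0.0153 0.0171] ('az', np.float64(-3.85))
rotvec [-0.04  0.17 -3.85] shift in final frame [0.0398 0.018  0.0172]
{'camera_matrix': array([[377.07134434,   0.        , 309.23054564],
       [  0.        , 377.07134434, 238.65560542],
       [  0.        ,   0.        ,   1.        ]]), 'dist': array([-0.0330845,  0.       ,  0.       ,  0.       ,  0.       ]), 'world_from_camera': array([[ 0.9976816 ,  0.06608644,  0.01624849,  0.45845963],
       [ 0.06804533, -0.96474998, -0.25421903, -0.12681934],
       [-0.0011247 ,  0.25473528, -0.96701017,  0.30302859],
       [ 0.        ,  0.        ,  0.        ,  1.        ]])}
```

View pics/w1.png

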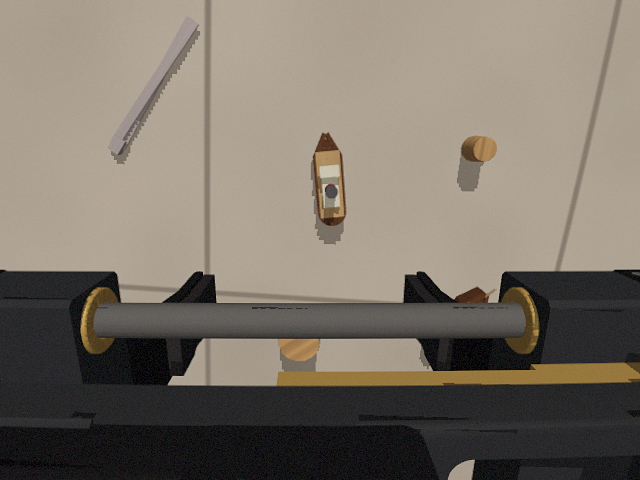

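The wrist view shows the steamer, with its bow tip at (325,133), its stern at (331,225) and the funnel at (331,190). The body's long side runs along the jaw axis, as expected.

```bash
python3 -c "
from h import *
w=np.load('w1.npz');c=dict(camera_matrix=w['K'],dist=w['D'],world_from_camera=w['T'])
S=ray('',[(325,132),(331,225)],.012,c);v=S[0]-S[1];print(S.round(4),S.mean(0).round(4),np.linalg.norm(v[:2]),np.degrees(np.arctan2(v[1],v[0])))
S=ray('',[(313,153),(340,151),(317,218),(345,215)],.016,c);print(S.round(4),((S[0]+S[1])/2).round(4),((S[2]+S[3])/2).round(4))
need([.474,-.154,.06],97.0)
"
```

```text
[[ 0.4695 -0.1206  0.012 ]
 [ 0.4798 -0.191   0.012 ]] [ 0.4746 -0.1558  0.012 ] 0.07117380323216746 98.309282074595
[[ 0.4616 -0.1363  0.016 ]
 [ 0.4815 -0.1335  0.016 ]
 [ 0.4682 -0.1853  0.016 ]
 [ 0.4896 -0.1815  0.016 ]] [ 0.4716 -0.1349  0.016 ] [ 0.4789 -0.1834  0.016 ]
t 2.15 pos [ 0.4649 -0.1873  0.1563] yaw 94.34 zax [ 6.e-04  9.e-04 -1.e+00] w 0.0871 F [ 2.53  9.01 -0.63] q [ 0.8   0.17 -0.55  1.86  0.1   1.13  0.29]
tool shift now [0.0324 0.0115 0.0963] ('az', np.float64(-2.66))
rotvec [ 0.04 -0.05 -2.66] shift in final frame [0.0319 0.0131 0.0963]
```

```bash
python3 -c "
from h import *
need([.475,-.158,.021],98.2)
"
```

```text
t 2.15 pos [ 0.4649 -0.1873  0.1563] yaw 94.34 zax [ 6.e-04  9.e-04 -1.e+00] w 0.0871 F [ 2.53  9.01 -0.63] q [ 0.8   0.17 -0.55  1.86  0.1   1.13  0.29]
tool shift now [0.0283 0.0122 0.1353] ('az', np.float64(-3.86))
rotvec [ 0.04 -0.05 -3.86] shift in final frame [0.0276 0.0141 0.1353]
```

Request:
send_rows(
  steps=[
    [0,0,-3.9,0,0,0,-1],
    [0,0,0,0.009,0.005,0.01,-1],
    [0,0,0,0.009,0.005,0.015,-1],
    [0,0,0,0.009,0.004,0.015,-1],
    [0,0,0,0,0,0.015,-1],
    [0,0,0,0,0,0.015,-1],
    [0,0,0,0,0,0.01,-1],
    [0,0,0,0,0,0.01,-1],
    [0,0,0,0,0,0,-1],
    [0,0,0,0,0,0,-1],
  ],
)

```text
time: 3.15
ee_pos: [0.4767, -0.1527, 0.0622]
eef_rot: [0.665, 0.747, 0.001, -0.001]
ft_force: [0.2, -0.5, 0.1]
width: 0.0868
```

```bash
python3 -c "
from h import *
need([.475,-.158,.021],98.2)
"
```

```text
t 3.15 pos [ 0.4767 -0.1527  0.0622] yaw 96.65 zax [ 0.      0.0027 -1.    ] w 0.0868 F [ 0.23 -0.52  0.12] q [ 0.72  0.3  -0.56  1.95  0.19  0.95  0.19]
tool shift now [-0.0052 -0.0023  0.0412] ('az', np.float64(-1.55))
rotvec [ 0.02 -0.15 -1.55] shift in final frame [-0.005  -0.0024  0.0412]
```

Request:
send_rows(
  steps=[
    [0,0,-1.6,0,0,0,-1],
    [0,0,0,-0.003,-0.002,0.005,-1],
    [0,0,0,-0.002,0,0.01,-1],
    [0,0,0,0,0,0.01,-1],
    [0,0,0,0,0,0.008,-1],
    [0,0,0,0,0,0.007,-1],
    [0,0,0,0,0,0,-1],
    [0,0,0,0,0,0,-1],
    [0,0,0,0,0,0,-1],
    [0,0,0,0,0,0,-1],
  ],
)

```text
time: 4.15
ee_pos: [0.4761, -0.1589, 0.0197]
eef_rot: [0.654, 0.756, 0.001, -0.0]
ft_force: [-0.4, -0.1, 0.8]
width: 0.0873
```

```bash
python3 -c "
from h import *
need([.475,-.158,.021],98.2)
c=camera_params('wrist');p,d=camera('wrist');cv2.imwrite('pics/w2.png',p)
"
```

```text
t 4.15 pos [ 0.4761 -0.1589  0.0197] yaw 98.3 zax [ 0.0016  0.002  -1.    ] w 0.0873 F [-0.38 -0.11  0.8 ] q [ 0.71  0.37 -0.54  1.97  0.24  0.86  0.19]
tool shift now [ 0.001  -0.0009 -0.0013] ('az', np.float64(0.1))
rotvec [ 0.11 -0.1   0.1 ] shift in final frame [ 0.001  -0.0009 -0.0013]
```

View pics/w2.png

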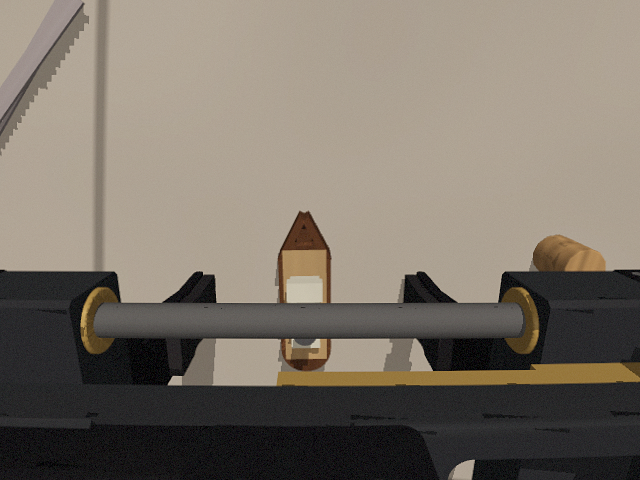

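The hull, with its bow at (305,211) and stern at (306,369), sits centred and parallel between the jaws. I'll close them.

Request:
send_rows(
  steps=[
    [0,0,0,0,0,-0.002,1],
    [0,0,0,0,0,0,1],
    [0,0,0,0,0,0,1],
    [0,0,0,0,0,0,1],
    [0,0,0,0,0,0,1],
    [0,0,0,0,0,0,1],
    [0,0,0,0,0,0,1],
    [0,0,0,0,0,0,1],
    [0,0,0,0,0,0,1],
    [0,0,0,0,0,0,1],
  ],
  force=6,
)

```text
time: 5.2
ee_pos: [0.4765, -0.1591, 0.0227]
eef_rot: [0.654, 0.756, 0.001, 0.001]
ft_force: [-0.8, 0.5, 0.1]
width: 0.0221
```

```bash
python3 -c "
from h import *
need([.475,-.158,.06],98.2)
"
```

```text
t 5.2 pos [ 0.4765 -0.1591  0.0227] yaw 98.3 zax [ 0.0028  0.0013 -1.    ] w 0.0221 F [-0.79  0.49  0.08] q [ 0.71  0.36 -0.54  1.97  0.24  0.87  0.19]
tool shift now [ 0.0013 -0.0012 -0.0373] ('az', np.float64(0.1))
rotvec [ 0.17 -0.05  0.1 ] shift in final frame [ 0.0013 -0.0013 -0.0373]
```

Request:
send_rows(
  steps=[
    [0,0,0,0,0,-0.005,1],
    [0,0,0,0,0,-0.01,1],
    [0,0,0,0,0,-0.015,1],
    [0,0,0,0,0,-0.015,1],
    [0,0,0,0,0,-0.005,1],
    [0,0,5,0,0,0,1],
    [0,0,5,0,0,0,1],
    [0,0,5,0,0,0,1],
    [0,0,4.3,0,0,0,1],
    [0,0,0,0,0,0,1],
  ],
)

```text
time: 6.2
ee_pos: [0.4769, -0.1592, 0.0786]
eef_rot: [0.776, 0.631, 0.002, 0.002]
ft_force: [0.2, -0.8, -0.9]
width: 0.0219
```

```bash
python3 -c "
from h import *
need([.562,.105,.075],79)
c=camera_params('wrist');p,d=camera('wrist');cv2.imwrite('pics/w3.png',p);np.savez('w3.npz',p=p,d=d,K=c['camera_matrix'],D=c['dist'],T=c['world_from_camera'])
"
```

```text
t 6.2 pos [ 0.4769 -0.1592  0.0786] yaw 78.3 zax [ 5.2e-03  3.0e-04 -1.0e+00] w 0.0219 F [ 0.16 -0.78 -0.89] q [ 0.7   0.27 -0.52  1.94  0.16  0.97 -0.1 ]
tool shift now [0.276  0.0298 0.0041] ('az', np.float64(-0.7))
rotvec [ 0.29 -0.07 -0.7 ] shift in final frame [0.2756 0.0332 0.0036]
```

View pics/w3.png

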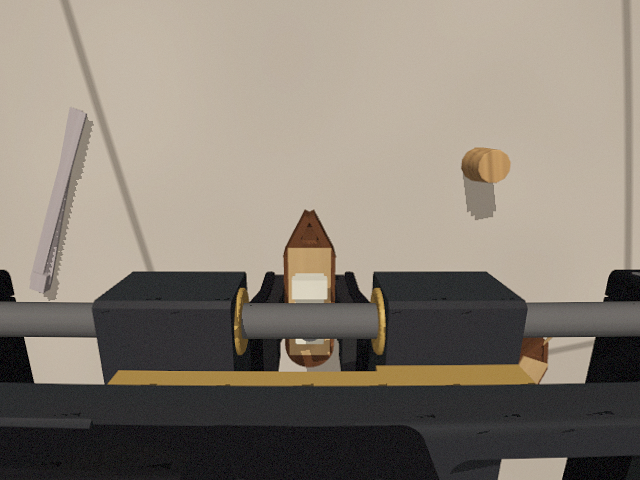

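The steamer is held level and straight between the pads, with its bow at (309,211). I'll move part of the way and look at the neck.

Request:
send_rows(
  steps=[
    [0,0,-0.7,0.005,0.003,0,1],
    [0,0,0,0.02,0.005,0,1],
    [0,0,0,0.025,0.005,0,1],
    [0,0,0,0.025,0.005,0,1],
    [0,0,0,0.025,0.005,0,1],
    [0,0,0,0.025,0.005,0,1],
    [0,0,0,0.02,0.005,0,1],
    [0,0,0,0.01,0,0,1],
    [0,0,0,0,0,0,1],
    [0,0,0,0,0,0,1],
  ],
)

```text
time: 7.25
ee_pos: [0.5402, -0.0058, 0.0789]
eef_rot: [0.764, 0.645, 0.002, 0.001]
ft_force: [-0.2, 0.1, -0.5]
width: 0.0219
```

```bash
python3 -c "
from h import *
need([.562,.105,.075],79)
c=camera_params('wrist');p,d=camera('wrist');cv2.imwrite('pics/w4.png',p);np.savez('w4.npz',p=p,d=d,K=c['camera_matrix'],D=c['dist'],T=c['world_from_camera'])
"
```

```text
t 7.25 pos [ 0.5402 -0.0058  0.0789] yaw 80.34 zax [ 0.0053  0.0012 -1.    ] w 0.0219 F [-0.15  0.13 -0.52] q [ 0.43  0.36 -0.59  1.84  0.23  1.01 -0.42]
tool shift now [0.1129 0.0029 0.0042] ('az', np.float64(1.34))
rotvec [ 0.29 -0.12  1.34] shift in final frame [0.1129 0.0002 0.0039]
```

View pics/w4.png

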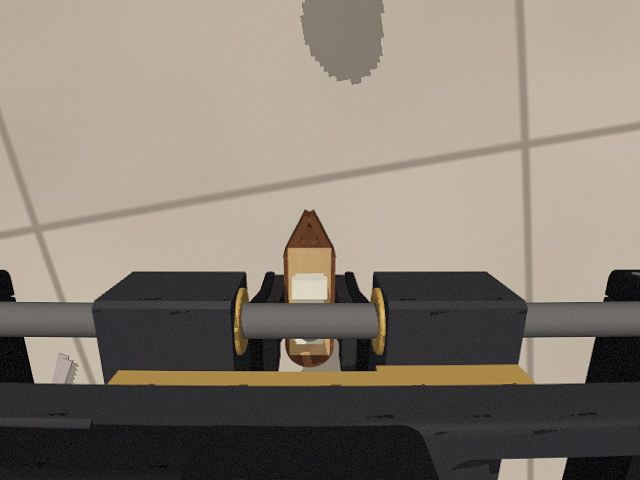

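Only the bulb's shadow tip is visible so far, around (345,80). I'll advance 75 mm more and lower a little.

Request:
send_rows(
  steps=[
    [0,0,1.3,0.005,0,0,1],
    [0,0,0,0.01,0,0.003,1],
    [0,0,0,0.012,0,0.003,1],
    [0,0,0,0.012,0,0.003,1],
    [0,0,0,0.012,0,0.003,1],
    [0,0,0,0.012,0,0.003,1],
    [0,0,0,0.008,0,0,1],
    [0,0,0,0,0,0,1],
    [0,0,0,0,0,0,1],
    [0,0,0,0,0,0,1],
  ],
)

```text
time: 8.3
ee_pos: [0.554, 0.0659, 0.062]
eef_rot: [0.772, 0.636, 0.001, 0.001]
ft_force: [-0.2, 0.5, -0.7]
width: 0.0219
```

```bash
python3 -c "
from h import *
need([.562,.105,.075],79)
c=camera_params('wrist');p,d=camera('wrist');cv2.imwrite('pics/w5.png',p);np.savez('w5.npz',p=p,d=d,K=c['camera_matrix'],D=c['dist'],T=c['world_from_camera'])
p,d=camera('top');cv2.imwrite('pics/t5.png',cv2.resize(p[140:260,150:350],None,fx=4,fy=4,interpolation=cv2.INTER_CUBIC))
"
```

```text
t 8.3 pos [0.554  0.0659 0.062 ] yaw 78.92 zax [ 3.8e-03 -3.0e-04 -1.0e+00] w 0.0219 F [-0.16  0.5  -0.74] q [ 0.3   0.42 -0.6   1.81  0.28  1.   -0.6 ]
tool shift now [ 0.0399  0.0004 -0.013 ] ('az', np.float64(-0.08))
rotvec [ 0.22 -0.02 -0.08] shift in final frame [ 0.0399  0.0004 -0.013 ]
```

View pics/w5.png

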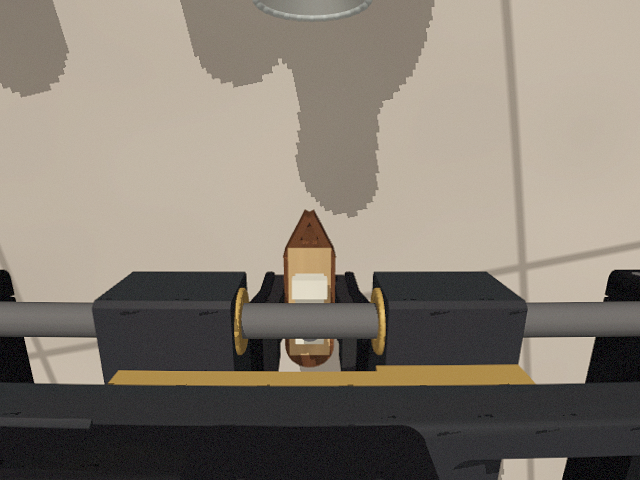

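View pics/t5.png

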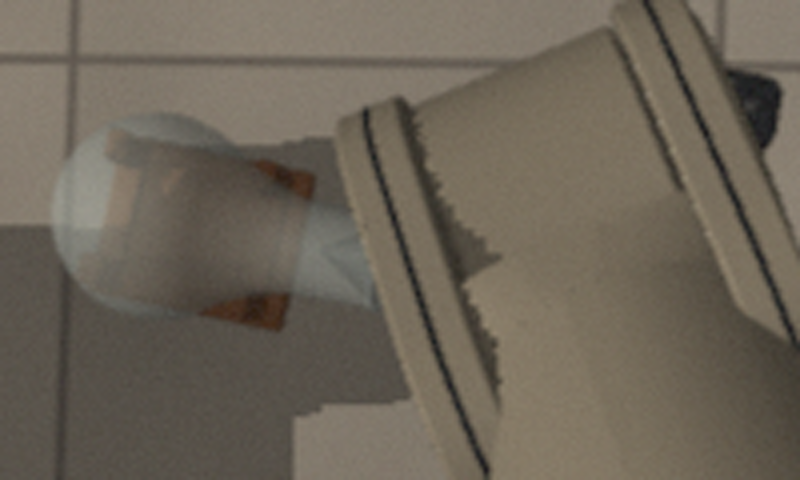

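The wrist view shows the bottom of the mouth rim at (312,19), centred in line with the bow at (309,211).

```bash
python3 -c "
from h import *
w=np.load('w5.npz');c=dict(camera_matrix=w['K'],dist=w['D'],world_from_camera=w['T'])
p=w['p'];cv2.imwrite('pics/z5.png',cv2.resize(p[0:60,230:400],None,fx=4.5,fy=4.5))
M=ray('',[(312,19)],.035,c)[0]
B=ray('',[(309,211)],.045,c)[0];St=ray('',[(309,366)],.045,c)[0]
print(M,B,St,(B+St)/2,'len',np.linalg.norm(B-St))
d=np.array([np.cos(np.radians(-101)),np.sin(np.radians(-101))])
for h in(-100.5,-101,-102):
  d=np.array([np.cos(np.radians(h)),np.sin(np.radians(h))]);print((M[:2]+.075*d).round(4))
v=B-St;print(np.degrees(np.arctan2(v[1],v[0])))
print(camera_params('wrist')['world_from_camera'])
print(read_state()['ee_pos'])
"
```

```text
[0.57928524 0.18157069 0.035     ] [0.56286394 0.10400658 0.045     ] [0.54808081 0.02819577 0.045     ] [0.55547237 0.06610117 0.045     ] len 0.07723872589430436
[0.5656 0.1078]
[0.565  0.1079]
[0.5637 0.1082]
78.9657743451311
[[ 0.98143246 -0.18641483 -0.04516465  0.56821229]
 [-0.19178011 -0.94967739 -0.24765549  0.13307382]
 [ 0.00327481  0.25171881 -0.96779487  0.20805252]
 [ 0.          0.          0.          1.        ]]
[0.55398397 0.06554171 0.06202517]
```

View pics/z5.png

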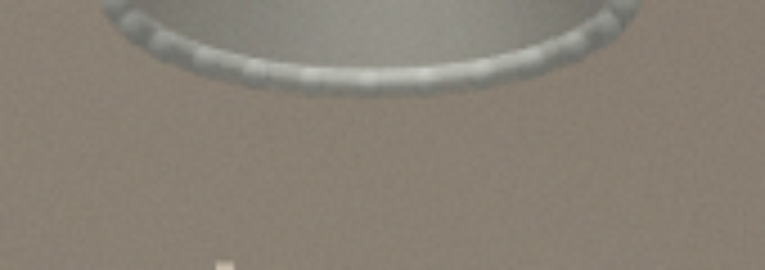

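Request:
send_rows(
  steps=[
    [0,0,0,0.005,0.002,0,1],
    [0,0,0,0.01,0,0,1],
    [0,0,0,0.01,0,0,1],
    [0,0,0,0.01,0,0.003,1],
    [0,0,0,0.005,0,0.005,1],
    [0,0,0,0,0,0.007,1],
    [0,0,0,0,0,0.007,1],
    [0,0,0,0,0,0.004,1],
    [0,0,0,0,0,0,1],
    [0,0,0,0,0,0,1],
  ],
)

```text
time: 9.4
ee_pos: [0.5642, 0.1071, 0.0329]
eef_rot: [0.773, 0.635, 0.001, 0.001]
ft_force: [-0.2, 0.2, 0.3]
width: 0.0217
```

```bash
python3 -c "
from h import *
need([.5638,.1045,.0235],79)
p,d=camera('scene');cv2.imwrite('pics/s6.png',cv2.resize(p[200:400,250:500],None,fx=3,fy=3))
"
```

```text
t 9.4 pos [0.5642 0.1071 0.0329] yaw 78.83 zax [ 2.6e-03 -9.0e-04 -1.0e+00] w 0.0217 F [-0.18  0.2   0.32] q [ 0.21  0.49 -0.58  1.78  0.33  0.96 -0.7 ]
tool shift now [-0.0026  0.0001  0.0094] ('az', np.float64(-0.17))
rotvec [ 0.16  0.02 -0.17] shift in final frame [-0.0026  0.0001  0.0094]
```

View pics/s6.png

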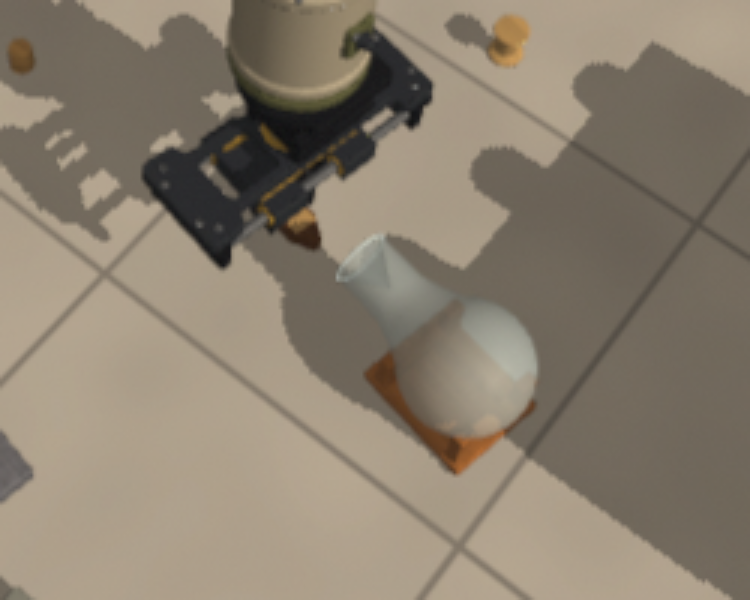

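The scene view shows the gripper clear of the neck, with the bow at (318,240) and the mouth at (360,258). I'll lower, then release in the same call.

Request:
send_rows(
  steps=[
    [0,0,0,-0.003,0,0.003,1],
    [0,0,0,0,0,0.003,1],
    [0,0,0,0,0,0.003,1],
    [0,0,0,0,0,0,1],
    [0,0,0,0,0,0,1],
    [0,0,0,0,0,0,1],
    [0,0,0,0,0,0,1],
    [0,0,0,0,0,0,1],
    [0,0,0,0,0,0,1],
    [0,0,0,0,0,0,1],
  ],
)

```text
time: 10.45
ee_pos: [0.5642, 0.1034, 0.0241]
eef_rot: [0.773, 0.635, 0.001, 0.002]
ft_force: [0.0, 0.0, 0.7]
width: 0.0222
```

```bash
python3 -c "
from h import *
need([.5638,.1045,.0227],79)
"
```

```text
t 10.45 pos [0.5642 0.1034 0.0241] yaw 78.78 zax [ 0.0043 -0.0011 -1.    ] w 0.0222 F [0.02 0.   0.66] q [ 0.21  0.5  -0.58  1.79  0.34  0.95 -0.7 ]
tool shift now [ 0.001  -0.0007  0.0014] ('az', np.float64(-0.22))
rotvec [ 0.25  0.01 -0.22] shift in final frame [ 0.001  -0.0006  0.0014]
```

Request:
send_rows(
  steps=[
    [0,0,0,0.001,0,0.001,1],
    [0,0,0,0,0,0,1],
    [0,0,0,0,0,0,0.3],
    [0,0,0,0,0,0,0.1],
    [0,0,0,0,0,0,-0.2],
    [0,0,0,0,0,0,-0.4],
    [0,0,0,0,0,0,-0.4],
    [0,0,0,0,0,-0.008,-0.4],
    [0,0,0,0,0,-0.02,-0.4],
    [0,0,0,0,0,-0.03,-0.4],
  ],
)

```text
time: 11.45
ee_pos: [0.5617, 0.104, 0.0798]
eef_rot: [0.773, 0.635, -0.001, -0.0]
ft_force: [0.7, -0.1, 0.4]
width: 0.0605
```

Request:
send_rows(
  steps=[
    [0,0,0,0,0,-0.03,-0.4],
    [0,0,0,0,0,-0.03,-1],
    [0,0,0,-0.02,0,-0.02,-1],
    [0,0,0,-0.04,0,0,-1],
    [0,0,0,-0.04,0,0,-1],
    [0,0,0,-0.04,0,0,-1],
    [0,0,0,-0.04,0,0,-1],
    [0,0,0,-0.03,0,0,-1],
    [0,0,0,0,0,0,-1],
    [0,0,0,0,0,0,-1],
  ],
)

```text
time: 12.45
ee_pos: [0.5222, -0.1064, 0.1749]
eef_rot: [0.771, 0.637, 0.004, 0.004]
ft_force: [1.0, 1.1, -0.6]
width: 0.0871
```

```bash
python3 -c "
from h import *
need([.459,-.280,.14],79)
c=camera_params('wrist');p,d=camera('wrist');cv2.imwrite('pics/w7.png',p);np.savez('w7.npz',p=p,d=d,K=c['camera_matrix'],D=c['dist'],T=c['world_from_camera'])
p,d=camera('top');np.savez('t7.npz',p=p,d=d);cv2.imwrite('pics/t7.png',cv2.resize(p[140:260,150:350],None,fx=4,fy=4,interpolation=cv2.INTER_CUBIC))
"
```

```text
t 12.45 pos [ 0.5222 -0.1064  0.1749] yaw 79.08 zax [ 1.140e-02 -9.000e-04 -9.999e-01] w 0.0871 F [ 0.99  1.14 -0.6 ] q [ 0.6   0.21 -0.54  1.78  0.12  1.17 -0.17]
tool shift now [-0.1825 -0.0296  0.0343] ('az', np.float64(0.08))
rotvec [ 0.65 -0.08  0.08] shift in final frame [-0.1824 -0.029   0.0349]
```

View pics/w7.png

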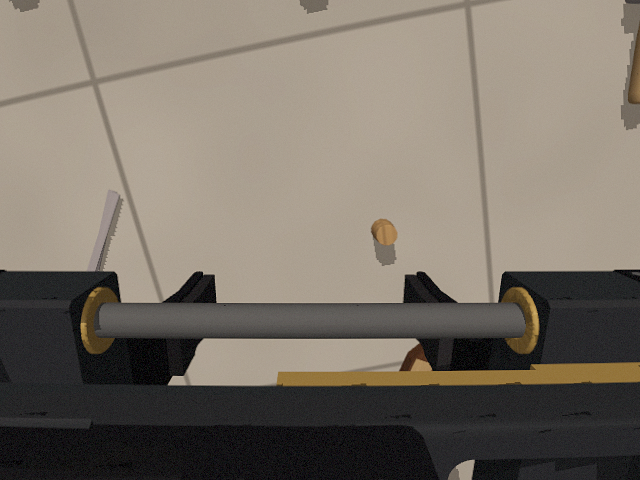

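View pics/t7.png

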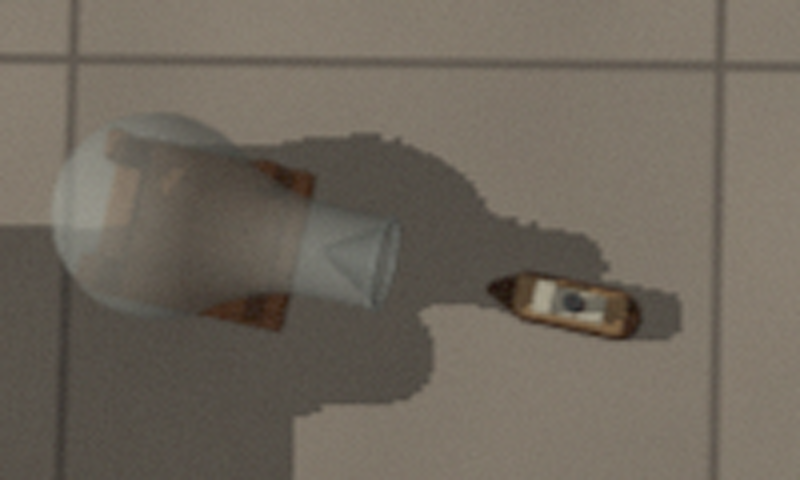

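The top view shows the steamer upright, with its bow at (488,287) and stern at (641,320) in the crop, aligned with the neck. The bulb hasn't moved.

```bash
python3 -c "
from h import *
z=lambda a:[( x/4+150-.4,y/4+140-.4) for x,y in a]
A=ray('top',z([(488,288),(641,320)]),.012);v=A[0]-A[1];c=A.mean(0);print('steamer',c,np.linalg.norm(v),np.degrees(np.arctan2(v[1],v[0])))
for m,ax in(([.577,.182],-101),([.579,.1816],-101.5)):
  a=np.radians(ax);d=np.array([np.cos(a),np.sin(a)]);n=np.array([-d[1],d[0]]);r=c[:2]-m;print('along',r@d+.075,'lat',r@n)
need([.4265,-.3185,.14],50)
"
```

```text
steamer [0.56450465 0.10983503 0.012     ] 0.07087602396945 78.96618005090761
along 0.1482233248296692 lat 0.0015039458159482636
along 0.14821417846026408 lat 0.00010327791072647082
t 12.55 pos [ 0.5225 -0.1058  0.1747] yaw 79.16 zax [ 1.120e-02 -9.000e-04 -9.999e-01] w 0.087 F [-0.34 -0.11  0.57] q [ 0.6   0.21 -0.54  1.78  0.12  1.17 -0.17]
tool shift now [-0.227  -0.0546  0.0338] ('az', np.float64(29.16))
rotvec [ 0.61 -0.23 29.16] shift in final frame [-0.2246  0.0632  0.0347]
```

Steamer placed at x≈148 mm, y≈1 mm and about 0° in the bulb frame. Now the cork.

Request:
send_rows(
  steps=[
    [0.6,-0.2,7.3,0,0,0,-1],
    [0,0,7.3,0,0,0,-1],
    [0,0,7.3,0,0,0,-1],
    [0,0,7.3,0,0,0,-1],
    [0,0,0,-0.045,0.012,0.006,-1],
    [0,0,0,-0.045,0.012,0.006,-1],
    [0,0,0,-0.045,0.012,0.006,-1],
    [0,0,0,-0.045,0.012,0.006,-1],
    [0,0,0,-0.04,0.012,0.006,-1],
    [0,0,0,0,0,0,-1],
  ],
)

```text
time: 13.55
ee_pos: [0.4291, -0.3015, 0.1446]
eef_rot: [0.905, 0.425, 0.002, -0.0]
ft_force: [0.6, -0.5, -0.3]
width: 0.0866
```

```bash
python3 -c "
from h import *
need([.459,-.280,.14],50)
c=camera_params('wrist');p,d=camera('wrist');cv2.imwrite('pics/w8.png',p);np.savez('w8.npz',p=p,d=d,K=c['camera_matrix'],D=c['dist'],T=c['world_from_camera'])
"
```

```text
t 13.55 pos [ 0.4291 -0.3015  0.1446] yaw 50.28 zax [ 0.004   0.0028 -1.    ] w 0.0866 F [ 0.62 -0.46 -0.27] q [ 0.83  0.21 -0.33  1.83  0.07  1.11 -0.22]
tool shift now [0.0356 0.0093 0.0048] ('az', np.float64(0.28))
rotvec [ 0.08 -0.27  0.28] shift in final frame [0.0357 0.0091 0.0046]
```

View pics/w8.png

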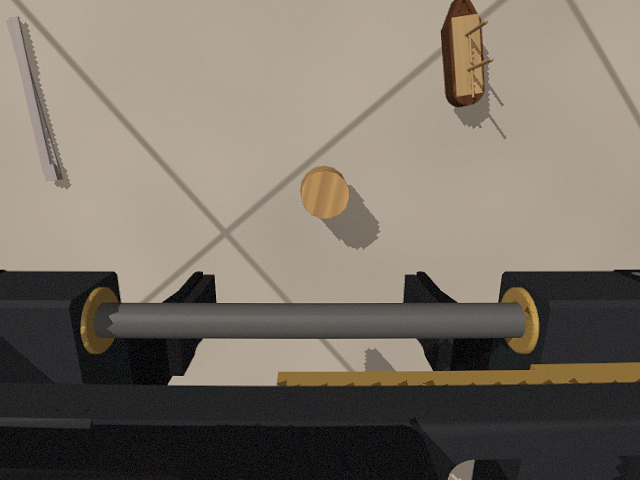

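The cork top is at (325,193), about 49 px across, and the schooner is well off at (465,55).

```bash
python3 -c "
from h import *
w=np.load('w8.npz');c=dict(camera_matrix=w['K'],dist=w['D'],world_from_camera=w['T'])
S=ray('',[(325,193),(300.5,193),(349.5,193)],.036,c);print(S.round(4),np.linalg.norm(S[1]-S[2]))
need([*S[0][:2],.024],50)
"
```

```text
[[ 0.461  -0.2815  0.036 ]
 [ 0.4483 -0.2709  0.036 ]
 [ 0.4738 -0.2921  0.036 ]] 0.033192993049981113
t 13.6 pos [ 0.4309 -0.2986  0.145 ] yaw 50.46 zax [ 0.0053  0.0039 -1.    ] w 0.0873 F [ 0.52  0.79 -0.49] q [ 0.82  0.21 -0.33  1.83  0.07  1.11 -0.22]
tool shift now [0.0315 0.0122 0.1213] ('az', np.float64(0.46))
rotvec [ 0.09 -0.37  0.46] shift in final frame [0.0324 0.0121 0.121 ]
```

Request:
send_rows(
  steps=[
    [0,-0.3,0.4,0.008,0.004,0,-1],
    [0,0,0,0.012,0.004,0,-1],
    [0,0,0,0.01,0.004,0.01,-1],
    [0,0,0,0,0,0.015,-1],
    [0,0,0,0,0,0.02,-1],
    [0,0,0,0,0,0.015,-1],
    [0,0,0,0,0,0.005,-1],
    [0,0,0,0,0,0,-1],
    [0,0,0,0,0,0,-1],
    [0,0,0,0,0,0,-1],
  ],
)

```text
time: 14.6
ee_pos: [0.4743, -0.2656, 0.0774]
eef_rot: [0.901, 0.433, 0.004, -0.0]
ft_force: [0.3, -1.0, 0.7]
width: 0.0871
```

```bash
python3 -c "
from h import *
need([.461,-.2815,.024],50)
"
```

```text
t 14.6 pos [ 0.4743 -0.2656  0.0774] yaw 51.38 zax [ 0.0073  0.0036 -1.    ] w 0.0871 F [ 0.26 -1.01  0.69] q [ 0.74  0.33 -0.36  1.84  0.13  0.99 -0.34]
tool shift now [-0.0211 -0.0006  0.0532] ('az', np.float64(1.38))
rotvec [ 0.19 -0.43  1.38] shift in final frame [-0.0207  0.      0.0534]
```

It overshot by 21 mm along tool x, carrying on from the earlier motion. I'll correct that at height, then descend.

Request:
send_rows(
  steps=[
    [0,-0.4,1.4,-0.01,0,0,-1],
    [0,0,0,-0.01,0,0,-1],
    [0,0,0,0,0,0,-1],
    [0,0,0,0,0,0,-1],
    [0,0,0,0,0,0.005,-1],
    [0,0,0,0,0,0.01,-1],
    [0,0,0,0,0,0.005,-1],
    [0,0,0,0,0,0,-1],
    [0,0,0,0,0,0,-1],
    [0,0,0,0,0,0,-1],
  ],
)

```text
time: 15.6
ee_pos: [0.4608, -0.2833, 0.0566]
eef_rot: [0.907, 0.421, 0.001, 0.002]
ft_force: [-0.2, -0.0, 0.1]
width: 0.0869
```

```bash
python3 -c "
from h import *
need([.461,-.2815,.024],50)
"
```

```text
t 15.6 pos [ 0.4608 -0.2833  0.0566] yaw 49.77 zax [ 0.004  -0.0034 -1.    ] w 0.0869 F [-0.2  -0.04  0.11] q [ 0.76  0.35 -0.34  1.87  0.14  0.94 -0.35]
tool shift now [ 0.0015 -0.0012  0.0326] ('az', np.float64(-0.23))
rotvec [ 0.3   0.   -0.23] shift in final frame [ 0.0015 -0.001   0.0326]
```

Request:
send_rows(
  steps=[
    [0,0,0,0.001,-0.001,0.005,-1],
    [0,0,0,0,0,0.009,-1],
    [0,0,0,0,0,0.009,-1],
    [0,0,0,0,0,0.006,-1],
    [0,0,0,0,0,0,-1],
    [0,0,0,0,0,0,-1],
    [0,0,0,0,0,0,-1],
    [0,0,0,0,0,0,-1],
    [0,0,0,0,0,0,-1],
    [0,0,0,0,0,0,-1],
  ],
)

```text
time: 16.6
ee_pos: [0.4612, -0.282, 0.0255]
eef_rot: [0.907, 0.421, 0.001, 0.003]
ft_force: [-0.6, 0.1, 0.6]
width: 0.0872
```

```bash
python3 -c "
from h import *
need([.461,-.2815,.024],50)
"
```

```text
t 16.6 pos [ 0.4612 -0.282   0.0255] yaw 49.78 zax [ 0.0048 -0.0039 -1.    ] w 0.0872 F [-0.58  0.14  0.64] q [ 0.75  0.39 -0.33  1.89  0.16  0.88 -0.36]
tool shift now [ 0.0002 -0.0005  0.0015] ('az', np.float64(-0.22))
rotvec [ 0.35 -0.01 -0.22] shift in final frame [ 0.0002 -0.0005  0.0015]
```

Request:
send_rows(
  steps=[
    [0.3,0,0,0,0,0,1],
    [0,0,0,0,0,0,1],
    [0,0,0,0,0,0,1],
    [0,0,0,0,0,0,1],
    [0,0,0,0,0,0,1],
    [0,0,0,0,0,0,1],
    [0,0,0,0,0,0,1],
    [0,0,0,0,0,0,1],
    [0,0,0,0,0,0,1],
    [0,0,0,0,0,0,1],
  ],
  force=5,
)

```text
time: 17.6
ee_pos: [0.4614, -0.2821, 0.0258]
eef_rot: [0.907, 0.421, 0.0, 0.0]
ft_force: [1.0, 0.7, -0.2]
width: 0.0347
```

```bash
python3 -c "
from h import *
need([.461,-.2815,.08],50)
"
```

```text
t 17.6 pos [ 0.4614 -0.2821  0.0258] yaw 49.78 zax [ 8.e-04 -5.e-04 -1.e+00] w 0.0347 F [ 1.04  0.7  -0.21] q [ 0.75  0.4  -0.33  1.88  0.16  0.89 -0.36]
tool shift now [ 0.0002 -0.0006 -0.0542] ('az', np.float64(-0.22))
rotvec [ 0.06 -0.01 -0.22] shift in final frame [ 0.0002 -0.0007 -0.0542]
```

Request:
send_rows(
  steps=[
    [0,0,0,0,0,-0.005,1],
    [0,0,0,0,0,-0.015,1],
    [0,0,0,0,0,-0.02,1],
    [0,0,0,0,0,-0.015,1],
    [0,0,-5,0,0,0,1],
    [0,0,-6,0,0,0,1],
    [0,0,-6,0,0,0,1],
    [0,0,-6,0,0,0,1],
    [0,0,-5,0,0,0,1],
    [0,0,0,0,0,0,1],
  ],
)

```text
time: 18.6
ee_pos: [0.4635, -0.2829, 0.0942]
eef_rot: [0.772, 0.635, 0.001, 0.004]
ft_force: [0.1, -0.3, 0.1]
width: 0.0343
```

```bash
python3 -c "
from h import *
# cork target: steamer (.5645,.109) + 93mm along axis
print(np.array([.5645,.109])+.093*np.array([np.cos(np.radians(-101.2)),np.sin(np.radians(-101.2))]))
need([.5465,.018,.095],79)
c=camera_params('wrist');p,d=camera('wrist');cv2.imwrite('pics/w9.png',p)
"
```

```text
[0.54643621 0.01777117]
t 18.6 pos [ 0.4635 -0.2829  0.0942] yaw 78.89 zax [ 0.0073 -0.0052 -1.    ] w 0.0343 F [ 0.14 -0.31  0.09] q [ 0.83  0.31 -0.42  1.83  0.15  1.02  0.15]
tool shift now [ 0.3113  0.0234 -0.0017] ('az', np.float64(-0.11))
rotvec [ 0.47  0.21 -0.11] shift in final frame [ 0.3112  0.024  -0.0008]
```

View pics/w9.png

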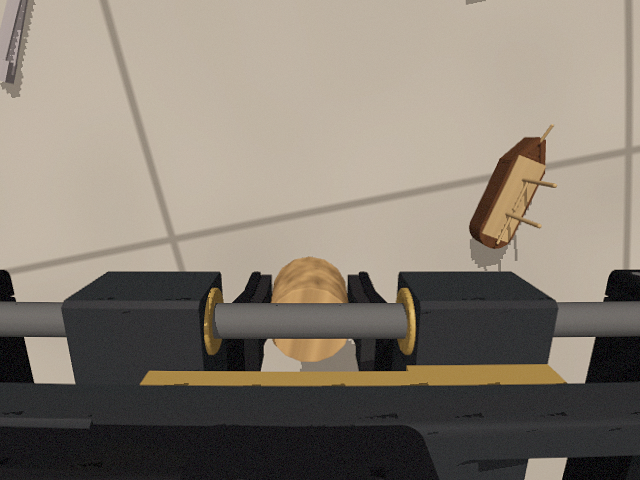

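The cork is held at (310,310) and the schooner hasn't been disturbed.

Request:
send_rows(
  steps=[
    [0.5,0.2,0,0.01,0.002,0,1],
    [0,0,0,0.03,0.003,0,1],
    [0,0,0,0.04,0.003,0,1],
    [0,0,0,0.04,0.003,0,1],
    [0,0,0,0.04,0.003,0,1],
    [0,0,0,0.04,0.003,0,1],
    [0,0,0,0.03,0.003,0,1],
    [0,0,0,0.015,0,0,1],
    [0,0,0,0,0,0,1],
    [0,0,0,0,0,0,1],
  ],
)

```text
time: 19.65
ee_pos: [0.5371, -0.0324, 0.0979]
eef_rot: [0.78, 0.626, 0.0, -0.001]
ft_force: [-0.5, -0.2, 0.2]
width: 0.0343
```

```bash
python3 -c "
from h import *
need([.5465,.018,.095],79)
c=camera_params('wrist');p,d=camera('wrist');cv2.imwrite('pics/w10.png',p);np.savez('w10.npz',p=p,d=d,K=c['camera_matrix'],D=c['dist'],T=c['world_from_camera'])
"
```

```text
t 19.65 pos [ 0.5371 -0.0324  0.0979] yaw 77.53 zax [-7.e-04  1.e-03 -1.e+00] w 0.0343 F [-0.48 -0.15  0.23] q [ 0.46  0.32 -0.56  1.83  0.2   1.04 -0.39]
tool shift now [ 0.0512 -0.0017  0.0029] ('az', np.float64(-1.47))
rotvec [-0.05 -0.05 -1.47] shift in final frame [ 0.0512 -0.0004  0.0029]
```

View pics/w10.png

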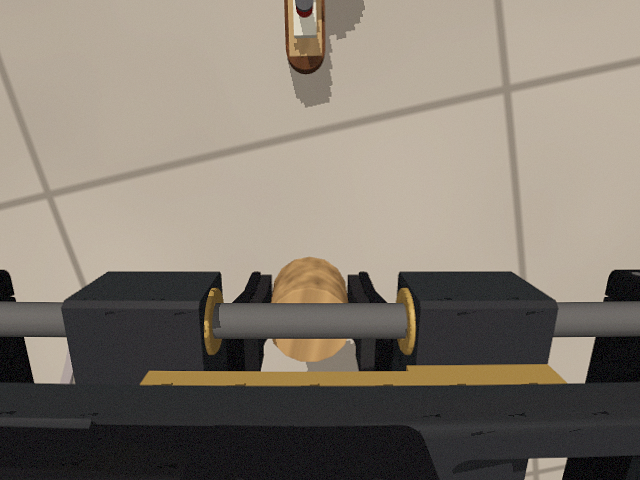

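The steamer's stern shows at (306,73), straight ahead of the cork.

```bash
python3 -c "
from h import *
w=np.load('w10.npz');c=dict(camera_matrix=w['K'],dist=w['D'],world_from_camera=w['T'])
print(ray('',[(306,73)],.013,c))
need([.5465,.018,.0265],79)"
```

```text
[[0.55963425 0.07201301 0.013     ]]
t 19.7 pos [ 0.5371 -0.0325  0.0979] yaw 77.52 zax [-6.0e-04  1.1e-03 -1.0e+00] w 0.0344 F [-0.05  1.53 -0.31] q [ 0.46  0.32 -0.56  1.83  0.2   1.04 -0.39]
tool shift now [ 0.0513 -0.0017  0.0715] ('az', np.float64(-1.48))
rotvec [-0.05 -0.06 -1.48] shift in final frame [ 0.0514 -0.0005  0.0714]
```

Request:
send_rows(
  steps=[
    [0,0,-1.5,0.005,0,0,1],
    [0,0,0,0.014,0,0,1],
    [0,0,0,0.014,0,0,1],
    [0,0,0,0.01,0,0.005,1],
    [0,0,0,0.005,0,0.01,1],
    [0,0,0,0,0,0.012,1],
    [0,0,0,0,0,0.008,1],
    [0,0,0,0,0,0,1],
    [0,0,0,0,0,0,1],
    [0,0,0,0,0,0,1],
  ],
)

```text
time: 20.7
ee_pos: [0.5458, 0.0147, 0.0583]
eef_rot: [0.773, 0.634, -0.001, -0.001]
ft_force: [0.0, 0.5, 0.1]
width: 0.0344
```

```bash
python3 -c "
from h import *
need([.5465,.018,.0265],79)"
```

```text
t 20.7 pos [0.5458 0.0147 0.0583] yaw 78.76 zax [-3.8e-03  1.0e-04 -1.0e+00] w 0.0344 F [0.02 0.48 0.1 ] q [ 0.37  0.4  -0.56  1.83  0.25  0.98 -0.5 ]
tool shift now [0.0033 0.0001 0.0318] ('az', np.float64(-0.24))
rotvec [-0.21  0.04 -0.24] shift in final frame [0.0033 0.     0.0318]
```

Request:
send_rows(
  steps=[
    [-0.2,0,0,0.001,0,0.005,1],
    [0,0,0,0,0,0.009,1],
    [0,0,0,0,0,0.009,1],
    [0,0,0,0,0,0.006,1],
    [0,0,0,0,0,0,1],
    [0,0,0,0,0,0,1],
    [0,0,0,0,0,0,1],
    [0,0,0,0,0,0,1],
    [0,0,0,0,0,0,1],
    [0,0,0,0,0,0,1],
  ],
)

```text
time: 21.7
ee_pos: [0.5468, 0.0151, 0.0277]
eef_rot: [0.773, 0.634, 0.0, 0.001]
ft_force: [0.2, 0.2, 0.3]
width: 0.0347
```

```bash
python3 -c "
from h import *
need([.5465,.017,.0262],79)"
```

```text
t 21.7 pos [0.5468 0.0151 0.0277] yaw 78.7 zax [ 0.0017 -0.001  -1.    ] w 0.0347 F [0.23 0.21 0.35] q [ 0.35  0.44 -0.55  1.85  0.29  0.92 -0.52]
tool shift now [ 0.0018 -0.0006  0.0015] ('az', np.float64(-0.3))
rotvec [ 0.11  0.04 -0.3 ] shift in final frame [ 0.0018 -0.0006  0.0015]
```

Request:
send_rows(
  steps=[
    [0,0,0,0.001,0,0.0015,1],
    [0,0,0,0,0,0,1],
    [0,0,0,0,0,0,1],
    [0,0,0,0,0,0,0.15],
    [0,0,0,0,0,0,0.05],
    [0,0,0,0,0,0,-0.2],
    [0,0,0,0,0,0,-0.5],
    [0,0,0,0,0,0,-0.6],
    [0,0,0,0,0,-0.008,-0.6],
    [0,0,0,0,0,-0.02,-0.6],
  ],
)

```text
time: 22.7
ee_pos: [0.5454, 0.0161, 0.0532]
eef_rot: [0.773, 0.634, -0.001, -0.0]
ft_force: [0.4, -0.9, 0.1]
width: 0.0676
```

Request:
send_rows(
  steps=[
    [0,0,0,0,0,-0.03,-0.6],
    [0,0,0,0,0,-0.03,-0.6],
    [0,0,0,0,0,-0.03,-0.6],
    [0,0,0,-0.02,0,-0.02,-1],
    [0,0,0,-0.04,0,0,-1],
    [0,0,0,-0.04,0,0,-1],
    [0,0,0,-0.04,0,0,-1],
    [0,0,0,-0.03,0,0,-1],
    [0,0,0,0,0,0,-1],
    [0,0,0,0,0,0,-1],
  ],
)

```text
time: 23.7
ee_pos: [0.5133, -0.1541, 0.1778]
eef_rot: [0.772, 0.636, 0.003, 0.003]
ft_force: [0.7, 0.2, 1.0]
width: 0.0868
```

```bash
python3 -c "
from h import *
need([.5465,.017,.0262],79)
p,d=camera('top');np.savez('t11.npz',p=p,d=d);cv2.imwrite('pics/t11.png',cv2.resize(p[140:260,150:350],None,fx=4,fy=4,interpolation=cv2.INTER_CUBIC))
p,d=camera('scene');np.savez('s11.npz',p=p,d=d);cv2.imwrite('pics/s11.png',cv2.resize(p[200:400,250:500],None,fx=3,fy=3))
"
```

```text
t 23.7 pos [ 0.5133 -0.1541  0.1778] yaw 79.01 zax [ 0.0085 -0.0017 -1.    ] w 0.0868 F [0.74 0.19 0.95] q [ 0.65  0.21 -0.5   1.76  0.11  1.18 -0.07]
tool shift now [ 0.1743 -0.0013  0.1516] ('az', np.float64(0.01))
rotvec [0.5  0.   0.01] shift in final frame [ 1.743e-01 -1.000e-04  1.516e-01]
```

View pics/t11.png

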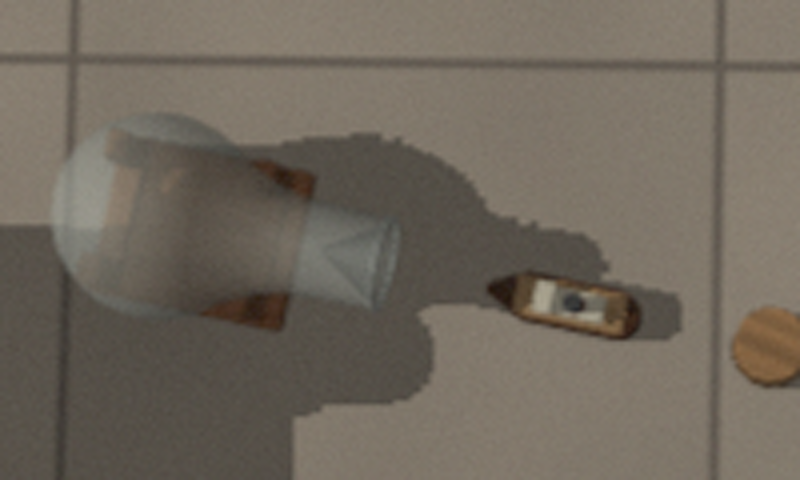

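View pics/s11.png

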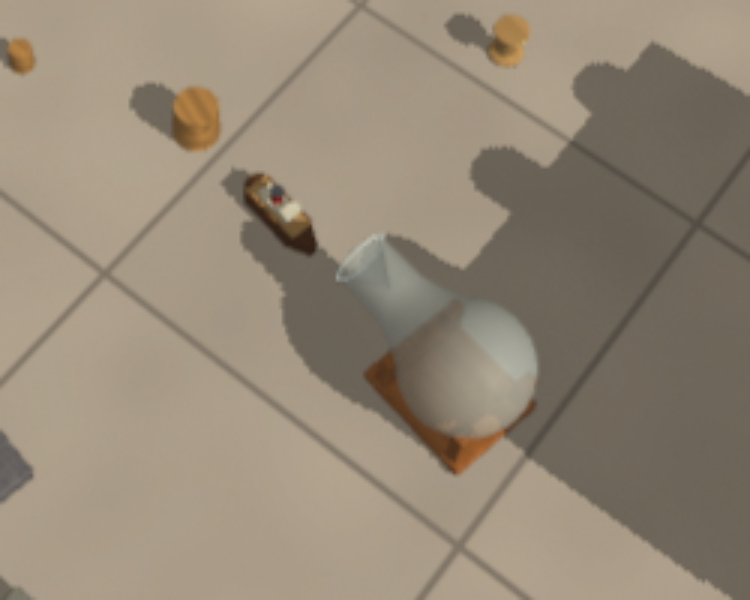

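Both pieces stand upright in line: the cork at (196,118) in the scene crop, the steamer at (280,215). A final measurement of both follows.

```bash
python3 -c "
from h import *
w=np.load('t11.npz');C=cloud('top',w['d'])
Q=C[210:242,325:362].reshape(-1,3);Q=Q[(Q[:,2]>.031)&(Q[:,2]<.06)];k=(Q.min(0)+Q.max(0))/2;print('cork top',len(Q),Q.min(0).round(4),Q.max(0).round(4))
hsv=cv2.cvtColor(w['p'],cv2.COLOR_BGR2HSV);m=cv2.inRange(hsv,(5,90,60),(25,255,255));m[:,:328]=0;m[:,365:]=0;m[:205]=0;m[245:]=0
(u,v),r=cv2.minEnclosingCircle(max(cv2.findContours(m,0,2)[0],key=cv2.contourArea));print(u,v,r)
k2=ray('top',[(u,v)],.03)[0]
z=lambda a:[( x/4+150-.4,y/4+140-.4) for x,y in a]
A=ray('top',z([(488,288),(641,320)]),.012);st=A.mean(0);v=A[0]-A[1];v/=np.linalg.norm(v)
a=np.radians(-101);d=np.array([np.cos(a),np.sin(a)]);n=np.array([-d[1],d[0]]);m=np.array([.578,.182])
for nm,x in(('st',st),('cork depth',k),('cork ray',k2)):
  r=x[:2]-m;print(nm,x.round(4),'bulb x',(r@d+.075).round(4),'y',(r@n).round(4),'in steamer',((x-st)[:2]@v[:2]).round(4))
s=read_state();print(s['time'],s['joint_vel'].round(3))
"
```

```text
cork top 274 [ 0.5311 -0.0007  0.0319] [0.5628 0.031  0.0416]
342.4322814941406 226.2916717529297 9.813529968261719
st [0.5645 0.1098 0.012 ] bulb x 0.1484 y 0.0005 in steamer 0.0
cork depth [0.5469 0.0151 0.0368] bulb x 0.2447 y 0.0013 in steamer -0.0963
cork ray [0.5453 0.0161 0.03  ] bulb x 0.2441 y -0.0005 in steamer -0.0956
23.8 [-0.014  0.005 -0.011  0.005 -0.003 -0.002 -0.002]
```

All values are well within tolerance, so I'm handing in.

```bash
python3 -c "
from bench import *
print(close_job())"
```

```text
the job is handed in; nothing more can be done
None
```

The steamer and the larger cork are both placed in line with the bulb's neck, and I handed the job in at about 24 s of the 54 s allowed. I gripped the steamer by its hull (22 mm opening) and the cork at 35 mm. After each release I lifted straight up and backed the arm away.

My last camera checks, against the limits:

| Check | Measured | Limit |
|---|---|---|
| Steamer x in the bulb frame | about 148 mm (bow gap about 38 mm) | 132 to 168 mm |
| Steamer off the neck's line | about 0.5 mm | 15 mm |
| Steamer heading off the line | under 1° by the −101° axis used; up to about 2.5° against the rim estimate | 12° |
| Cork behind steamer's centre | about 96 mm (gap about 43 mm) | 75 to 111 mm |
| Cork off the neck's line | about 1 mm | 15 mm |

Both pieces look upright in the top and scene views, and the gripper is clear of everything. The bulb looked unmoved in the pictures, and the wrist readings showed no sign of a bump.

- **Disagreements:** My estimates of the neck's direction ranged from −100.4° to −103.5°. The mouth and stern positions differed by 2–3 mm between views. All of that is small against the limits.
- **Overshoot:** The arm ran 21 mm past the cork on the approach. I corrected it at height before descending, and nothing was touched.

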